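# Level the two-pan laboratory balance

## Robot

A 6-joint arm with a two-finger parallel gripper is mounted at the origin on the work surface. World frame = base frame: x ahead of the robot, y to its left, z up, the work surface at z = 0. Lengths are in m, angles in degrees, forces in N, time in s.
With the tool pointing down it reaches from about 0.4 to 0.825 m from the base axis. Payload 7 kg.
Tool frame: the origin (TCP) lies between the finger pads; the fingertips stand 19 mm ahead of it and the grasp point (between the pads) is the TCP; x points along the fingers, y is the direction in which the jaws open and shut, and the axes are right-handed (so a half turn about x gives the same grasp; the last joint's range is limited). The gripper opens to 88 mm and grips with 3 to 60 N. Pads are 19 mm wide; open, the fingers measure 130 mm over their backs; the gripper's body (78 mm by 193 mm) begins 47 mm behind the grasp point.
Start: joints at [93.684, 20.546, 0.682, 0, -70.136, -16.507], TCP at [0.15, 0.658, 0.212] pointing down, gripper open.
Joint ranges: [-176.03, 176.03], [-82.01, 121.73], [-58.28, 71.71], [-173.87, 95.51], [-174.79, -0.11], [-173.66, 173.66]. Speed limits (degrees/s): [136.94, 136.94, 172.46, 180, 180, 180].

## Interface

Orientations are given as [roll, pitch, yaw] about the fixed x, y, z axes, in that order (R = Rz(yaw) Ry(pitch) Rx(roll)).
In Python, from plant import r gives the robot as it stands.
- The arm moves only by the tool send_rows, never from a script. Its argument "plan" is a list of rows, each a list of 2 entries, a list of its own where there are three numbers: the shift along the tool's x, y, z scaled (see below), then the turn, a rotation vector about the tool's x, y, z scaled (see below). A call has exactly 5 rows; each row is the pose to reach, as a shift and turn from the pose measured when the call began, along the tool's axes at that moment; what a row does not reach only later rows make up. The controller multiplies each number of a shift by 0.15 m and each number of a turn by pi/4 rad. A row lasts 1/10 s, in which the tool goes at most 50 mm and 8.59 degrees, less where a joint would pass 70% of its speed; a pose out of reach is approached as far as the arm can. A call with a number of a shift or a turn outside -1 to 1 is refused whole. A call with a gripper value outside its range is refused whole. "jaw" is the opening, from -1 (shut) to 1 (fully open), so that 0 is half open, set as the call begins (left out, the last holds). The fingers move at their own pace and stop on an object; "force" is the grip in N (left out, the last holds). Time passes only in rows, so rows that repeat a pose let the fingers close, or fill a call up. It gives the time, the measured TCP pose, the force and the opening at its end, in the units of the state.
- r.get_state(): the state, without advancing time (a new reading comes with each control period).
- r.capture(name): name is "scene" or "side" or "wrist"; returns a dict with "color" (480x640x3 uint8, red, green, blue), "range_z" (480x640 float32, m along the optical axis (not along the pixel's ray), 0 where there is no reading), "mtx" (3x3 intrinsics, pixels), "pose" (4x4, takes a point from camera to world coordinates). Camera axes: x right, y down, z forward; pixel columns grow to the right and rows downward; lengths in m; the calibration is good to about 2 mm. A picture is of the moment at which its call begins.
- r.close_job(): hands the job in, once; it reports no verdict.
Trained networks look in a picture, given as the dict that the camera call returned (one of the last four; its "shot" number tells which), for a name from the list of things; names that differ only in an ending like _2 or _b are one class to them, and where a whole thing is asked for, a point or a joint stands for the part that bears it (a point fixed in the world has none). Each returns a list of dicts, best first, with "score" (0 to 1); they miss things now and then, are a little off and sometimes report something else, mostly with a low value. They report only what shows in the picture. A call takes as long as a camera call. They do not tell look-alikes from the thing itself.
- r.find_in(picture, target): "uv" ([column, row] in pixels, amid what is visible of it).
- r.trace(picture, target): "mask" (480x640 bool, what is visible of it) and "uv" ([column, row] in pixels, amid what is visible of it).
The state is a dict: "time_s": time; "joints": joint angles; "qd": joint speeds; "joint_torque": joint torques, N m; "tcp_pos": TCP position; "eef_rot": TCP orientation; "contact_force": force on the tool from outside, world axes, zero at the start; "moment": the same for the moment, N m; "gripper_width": finger opening in m.
Only numpy, scipy, OpenCV 4.12 (cv2) and the standard library are available. Lean on these libraries where they do the work, as an engineer would, in place of code of your own. Each camera call takes 0.05 s, during which the arm holds its last target. There are 200 camera calls.

## Task

The two-pan balance on the laboratory bench is down on one side. Bring it level by taking the one right container from the low pan across to the high pan: set it down there gently and upright, and leave the other two containers on their pans where they stand.

Things in the scene. Friction and masses are not known exactly. Their poses are not given: they have to be found in the camera images.
- balance: Two-pan balance, blue housing 150x310 mm, fixed. Origin: bench under its centre; round steel pans 192 mm wide centred at y = +125 and -125 mm; floors (flat to radius 88, rim 4 mm high) 89 mm up when level. Pans stay horizontal; one rises as the other sinks, 9.5 mm at most; place on pan is of no matter. Spring: 60 g difference shifts each pan 8 mm, 70 g to the stop. Dial between, top at 105 mm.
- jar_big: Big white jar with a green lid, 60 mm in diameter, 80 mm tall, about 180 g; stands on one pan. Origin: centre of its underside, z up.
- jar_mid: Middle white jar with a red lid, 50 mm in diameter, 66 mm tall, about 120 g; stands on the other pan. Origin: centre of its underside, z up.
- pot_blue: Small white pot with a blue lid, 37 mm in diameter (35 mm below the lid), 54 mm tall, the lid being its top 15 mm, about 60 g; stands on the big jar's pan, centres about 80 mm apart. Origin: centre of its underside, z up. (A like pot with a yellow lid stands on the bench, not part of the job.)
Mind the look-alikes: they are no part of the job. What is shaped like the pot_blue but green or turquoise is not meant.

How it is judged (in metres and radians):
At the end, for the whole second after the job is handed in: The big jar stands alone on one pan, the middle jar and the blue-lidded pot together on the other, all upright within about 10 degrees and at rest, and the balance is level: each container's underside within 5 mm of the level pan floor height (89 mm over the bench) (x of jar_big in the frame of balance between -0.09 and 0.09 m and z of jar_big in the frame of balance between 0.084 and 0.094 m and angle between each of jar_big, jar_mid, pot_blue's own z axis and vertical below 0.17 rad and linear speed of each of jar_big, jar_mid, pot_blue below 0.03 m/s and x of jar_mid in the frame of balance between -0.09 and 0.09 m and z of jar_mid in the frame of balance between 0.084 and 0.094 m and x of pot_blue in the frame of balance between -0.09 and 0.09 m and z of pot_blue in the frame of balance between 0.084 and 0.094 m and ((y of jar_big in the frame of balance between 0.045 and 0.205 m and y of jar_mid in the frame of balance between -0.205 and -0.045 m and y of pot_blue in the frame of balance between -0.205 and -0.045 m) or (y of jar_big in the frame of balance between -0.205 and -0.045 m and y of jar_mid in the frame of balance between 0.045 and 0.205 m and y of pot_blue in the frame of balance between 0.045 and 0.205 m))); the robot touches nothing.
It fails at once if the big jar is moved from its place (more than 50 mm) (distance of jar_big from where it was at the start of the episode above 0.05 m).
It fails at once if the middle jar is moved from its place (more than 50 mm) (distance of jar_mid from where it was at the start of the episode above 0.05 m).
It fails at once if the blue-lidded pot is dropped or thrown (faster than 0.6 m/s with no finger on it, a fall of some 18 mm) (linear speed of pot_blue above 0.6 m/s and contact force between pot_blue and the fingers below 0.05 N).
It also fails if it takes over 38 s, if anything falls off the work surface, if the arm or the gripper's body presses on something with over 40 N, if the wrist force passes 120 N, or if a joint passes its speed limit or range.

## Working session

There is one attempt and no reset: what is moved stays moved. The work goes in short steps, Python scripts to look and compute and a tool call to move; the robot and the scene stay as the last step left them, time stands still between calls to the robot, and variables do not carry over. Pictures are saved under pics/ and viewed, about 8 in all and at most 12, crops included, and the job is handed in when it is done.

Besides the shell and the picture viewer there is one more tool, called after "Emit:" as name(argument=value, ...) on one line, values as JSON. send_rows: Moves the arm, as the interface text tells. Its arguments: {"type":"object","properties":{"plan":{"type":"array"},"jaw":{"type":"number"},"force":{"type":"number"}},"required":["plan"]}

```bash
mkdir -p pics; cat > h.py <<'E'
import numpy as np,cv2
from plant import r
def pts(p,m):
    v,u=np.nonzero(m&(p["range_z"]>0)); z=p["range_z"][v,u]
    K=p["mtx"]; c=np.c_[(u-K[0,2])/K[0,0]*z,(v-K[1,2])/K[1,1]*z,z]
    P=np.array(p["pose"]); return c@P[:3,:3].T+P[:3,3]
def save(p,n): cv2.imwrite(f"pics/{n}.png",p["color"][:,:,::-1])
E
python3 - <<'E'
from h import *
s=r.get_state(); print(s)
for c in("scene","side"):
    p=r.capture(c); save(p,c+"1")
    for t in("balance","jar_big","jar_mid","pot_blue"):
        for d in r.trace(p,t)[:5]:
            q=pts(p,d["mask"]); 
            if len(q)<5: continue
            col=np.median(p["color"][d["mask"]],0)
            top=q[q[:,2]>np.percentile(q[:,2],98)-.004]
            print(c,t,round(d["score"],2),np.round(d["uv"]),col,np.round([np.percentile(q,2,0),np.percentile(q,98,0),(top.min(0)+top.max(0))/2],3).tolist())
E
```

```text
{'time_s': 0.0, 'joints': array([ 9.36827315e+01,  2.05905601e+01,  6.32560512e-01, -1.89730115e-02,
       -7.01359515e+01, -1.65072433e+01]), 'qd': array([ 1.08765678e-02,  1.08462244e-01, -2.36973470e-04, -2.55788449e-02,
       -4.01594003e-02, -8.34259655e-05]), 'joint_torque': array([-2.75808407e-04, -5.82708907e+01,  2.93055117e+01,  6.99730933e+00,
        6.87092674e-03, -1.55447933e-04]), 'tcp_pos': array([0.14974546, 0.65764366, 0.21102698]), 'eef_rot': array([ 95.75948081,  89.90437035, -97.07149246]), 'contact_force': array([ 0.49611932, -0.20522415, -1.21529411]), 'moment': array([ 0.00270249, -0.0641566 ,  0.01719165]), 'gripper_width': 0.08747341889139627}
scene balance 0.7 [277. 228.] [119. 123. 128.] [[0.479, -0.26, 0.017], [0.646, 0.147, 0.104], [0.56, -0.092, 0.119]]
scene jar_big 0.63 [375. 221.] [48.5 95.  56. ] [[0.505, 0.048, 0.085], [0.558, 0.101, 0.163], [0.529, 0.073, 0.161]]
scene jar_mid 0.64 [238. 122.] [96. 57. 57.] [[0.511, -0.204, 0.103], [0.553, -0.163, 0.168], [0.53, -0.187, 0.166]]
scene pot_blue 0.93 [189. 280.] [21. 58. 28.] [[0.689, -0.093, 0.00
[... 746 characters left out ...]
ide jar_mid 0.89 [446. 330.] [79. 29. 26.] [[0.503, -0.214, 0.102], [0.546, -0.171, 0.166], [0.526, -0.19, 0.164]]
side pot_blue 0.94 [352. 208.] [72. 72. 76.] [[0.586, 0.022, 0.08], [0.618, 0.054, 0.135], [0.603, 0.039, 0.133]]
side pot_blue 0.75 [467. 266.] [ 34. 108.  51.] [[0.684, -0.098, 0.044], [0.717, -0.065, 0.056], [0.701, -0.081, 0.054]]
side pot_blue 0.72 [414. 242.] [16. 50. 24.] [[0.687, -0.002, 0.002], [0.718, 0.029, 0.055], [0.704, 0.015, 0.054]]
side pot_blue 0.71 [384. 203.] [ 28.  118.  117.5] [[0.687, 0.08, 0.03], [0.714, 0.112, 0.056], [0.701, 0.097, 0.054]]
side pot_blue 0.71 [226. 330.] [14. 57. 56.] [[0.384, -0.009, 0.004], [0.416, 0.022, 0.055], [0.401, 0.009, 0.054]]
```

View pics/scene1.png

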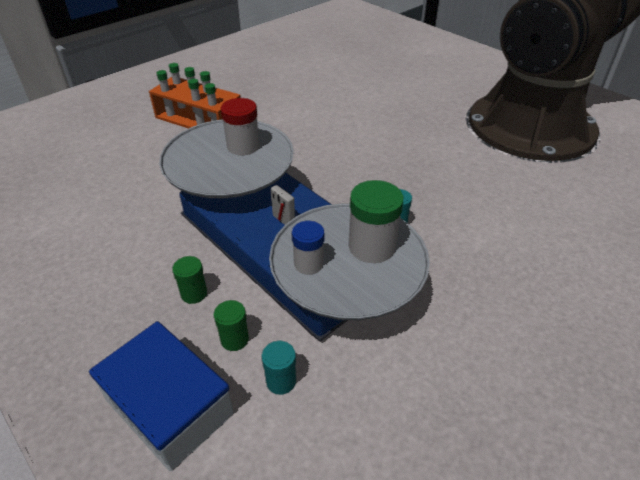

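View pics/side1.png

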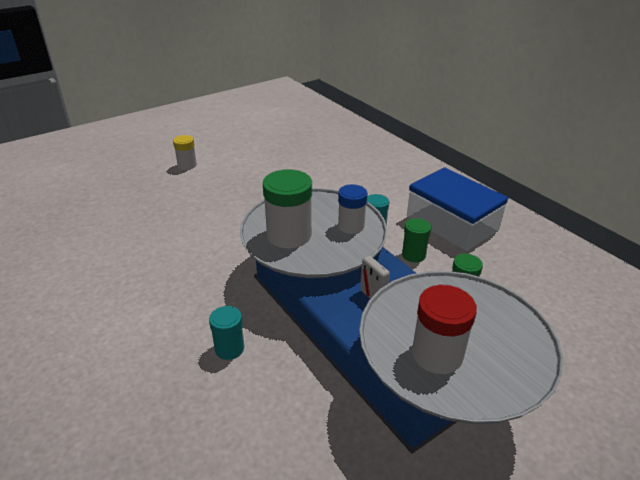

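```bash
python3 - <<'E'
from h import *
p=r.capture("scene"); P=p["range_z"]
# pan floor points by height; pan outline fits
q=pts(p,np.ones((480,640),bool))
for n,lo,hi,ys in(("hi",.094,.106,(-.4,-.06)),("lo",.076,.088,(-.06,.3))):
    a=q[(q[:,2]>lo)&(q[:,2]<hi)&(q[:,0]>.42)&(q[:,0]<.7)&(q[:,1]>ys[0])&(q[:,1]<ys[1])]
    (c,R)=cv2.minEnclosingCircle(a[:,:2].astype(np.float32)); print(n,len(a),c,R,np.percentile(a,[1,50,99],axis=0).round(3).tolist())
from scipy.spatial.transform import Rotation as T
s=r.get_state();print(T.from_euler("xyz",s["eef_rot"],degrees=True).as_matrix().round(3))
E
```

```text
hi 7374 (0.5095301270484924, -0.2301022857427597) 0.17937877774238586 [[0.468, -0.278, 0.097], [0.573, -0.17, 0.1], [0.65, -0.09, 0.105]]
lo 10961 (0.5625582933425903, 0.05038905516266823) 0.1105218231678009 [[0.473, -0.03, 0.079], [0.576, 0.089, 0.081], [0.652, 0.156, 0.086]]
[[-0.    -0.222 -0.975]
 [ 0.    -0.975  0.222]
 [-1.    -0.     0.   ]]
```

The scene view shows the blue-lidded pot at (308,248) and the big jar at (376,221), both on the low pan. The red-lidded jar is at (240,125) on the high pan. The greens and turquoises are decoys, and the side view agrees: pot (352,208), red jar (446,330). From the depth data the pot stands at about (0.605, 0.041), with its floor at 0.081. I'll set off to a point above it.

Emit:
send_rows(plan=[[[0,0.17,-0.19],[0,0,0]],[[0,0.34,-0.39],[0,0,0]],[[0,0.5,-0.58],[0,0,0]],[[0,0.67,-0.77],[0,0,0]],[[0,0.83,-0.97],[0,0,0]]], jaw=0.5)

```text
time_s: 1.05
tcp_pos: [0.2646, 0.5031, 0.2122]
eef_rot: [-84.5, 90.0, 82.7]
contact_force: [0.3, -0.3, -0.2]
gripper_width: 0.0654
```

Emit:
send_rows(plan=[[[0,0.17,-0.19],[0,0,0]],[[0,0.34,-0.39],[0,0,0]],[[0,0.5,-0.58],[0,0,0]],[[0,0.67,-0.77],[0,0,0]],[[0,0.83,-0.97],[0,0,0]]])

```text
time_s: 1.55
tcp_pos: [0.3796, 0.3481, 0.2125]
eef_rot: [-97.6, 89.9, 69.6]
contact_force: [0.4, 0.7, -0.0]
gripper_width: 0.0655
```

Emit:
send_rows(plan=[[[0,0.17,-0.19],[0,0,0]],[[0,0.34,-0.39],[0,0,0]],[[0,0.5,-0.58],[0,0,0]],[[0,0.67,-0.77],[0,0,0]],[[0,0.83,-0.97],[0,0,0]]])

```text
time_s: 2.05
tcp_pos: [0.4945, 0.1931, 0.2128]
eef_rot: [-107.8, 89.9, 59.4]
contact_force: [-0.2, 0.7, -0.4]
gripper_width: 0.0656
```

Emit:
send_rows(plan=[[[0,0.2,-0.23],[0.05,0,0]],[[0,0.4,-0.46],[0.1,0,0]],[[0,0.6,-0.69],[0.15,0,0]],[[0,0.82,-0.94],[0.19,0,0]],[[0,0.82,-0.94],[0.19,0,0]]])

```text
time_s: 2.55
tcp_pos: [0.6071, 0.0375, 0.212]
eef_rot: [-114.0, 90.0, 44.3]
contact_force: [0.0, 0.0, 0.4]
gripper_width: 0.0658
```

```bash
cat > m.py <<'E'
from h import *
from scipy.spatial.transform import Rotation as T
def show():
    s=r.get_state();R=T.from_euler("xyz",s["eef_rot"],degrees=True).as_matrix()
    print("t",s["time_s"],"tcp",s["tcp_pos"].round(4),"w",s["gripper_width"].__round__(4),"F",s["contact_force"].round(2));print(R.round(3).tolist()); return s,R
def to(s,R,g): print("units to",g,(R.T@(np.array(g)-s["tcp_pos"])/.15).round(3))
def look(c,t,near=None):
    p=r.capture(c)
    for d in r.trace(p,t):
        q=pts(p,d["mask"])
        if len(q)<20: continue
        z=np.percentile(q[:,2],97); a=q[q[:,2]>z-.003]
        cc,rad=cv2.minEnclosingCircle(a[:,:2].astype(np.float32))
        print(c,t,round(d["score"],2),np.round(d["uv"]),"top",np.round([*((a.min(0)+a.max(0))/2)[:2],z],4),"circ",np.round(cc,4),round(rad,4))
    return p
E
python3 - <<'E'
from m import *
s,R=show()
p=look("wrist","pot_blue");save(p,"w1");look("wrist","jar_big")
E
```

```text
t 2.55 tcp [0.6071 0.0375 0.212 ] w 0.0658 F [0.02 0.02 0.35]
[[0.001, -0.369, -0.929], [0.001, -0.929, 0.369], [-1.0, -0.001, -0.0]]
wrist pot_blue 0.68 [215. 142.] top [0.702  0.0992 0.0567] circ [0.702  0.0994] 0.0185
wrist pot_blue 0.66 [403.  58.] top [ 0.704  -0.0783  0.0569] circ [ 0.704  -0.0784] 0.0185
wrist pot_blue 0.64 [298.  99.] top [0.7071 0.0171 0.0571] circ [0.7072 0.017 ] 0.0183
wrist pot_blue 0.63 [398. 376.] top [0.5056 0.0179 0.0566] circ [0.5056 0.0105] 0.1188
wrist pot_blue 0.57 [314. 241.] top [0.6059 0.0409 0.1361] circ [0.6059 0.0411] 0.0184
wrist jar_big 0.68 [315. 320.] top [0.5287 0.0728 0.1618] circ [0.5292 0.0713] 0.0303
```

View pics/w1.png

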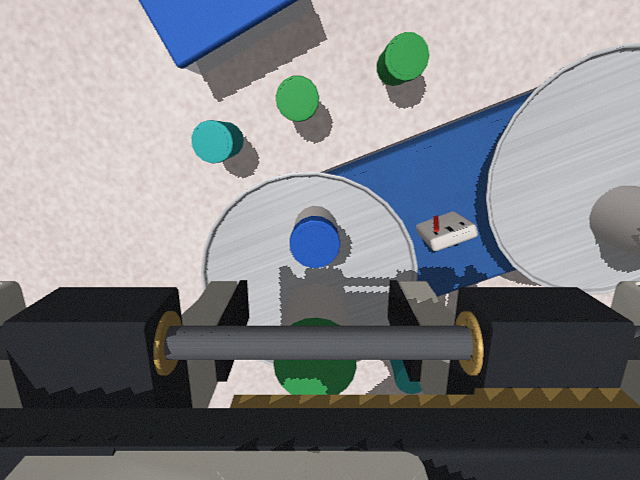

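The wrist view shows the blue lid at (315,242), clear of the big jar at (315,350), with the jaw axis clear of both. Pot centre is (0.606, 0.041). I'll lower the gripper and grip.

Emit:
send_rows(plan=[[[0.15,-0.02,0.015],[0,0,0]],[[0.3,-0.02,0.015],[0,0,0]],[[0.45,-0.02,0.015],[0,0,0]],[[0.58,-0.02,0.015],[0,0,0]],[[0.58,-0.02,0.015],[0,0,0]]])

```text
time_s: 3.25
tcp_pos: [0.6014, 0.047, 0.1234]
eef_rot: [5.3, 89.8, 164.1]
contact_force: [0.3, 0.2, -0.9]
gripper_width: 0.0658
```

Emit:
send_rows(plan=[[[0,0,0],[0,0,0]],[[0,0,0],[0,0,0]],[[0,0,0],[0,0,0]],[[0,0,0],[0,0,0]],[[0,0,0],[0,0,0]]], jaw=-0.5, force=12)

```text
time_s: 3.75
tcp_pos: [0.6016, 0.047, 0.1239]
eef_rot: [-5.1, 89.8, 153.7]
contact_force: [0.1, 0.7, -0.5]
gripper_width: 0.0312
```

Emit:
send_rows(plan=[[[0,0,0],[0,0,0]],[[0,0,0],[0,0,0]],[[0,0,0],[0,0,0]],[[0,0,0],[0,0,0]],[[0,0,0],[0,0,0]]])

```text
time_s: 4.25
tcp_pos: [0.6016, 0.047, 0.1239]
eef_rot: [-4.0, 89.8, 154.8]
contact_force: [-0.6, -0.3, -1.0]
gripper_width: 0.0217
```

The fingers closed to 22 mm, so the pot isn't between the pads. I'll look before moving anything else.

```bash
python3 - <<'E'
from m import *
s,R=show()
look("wrist","pot_blue");p=look("scene","pot_blue");q=look("side","pot_blue");look("scene","jar_big");look("side","jar_big")
cv2.imwrite("pics/b1.png",np.hstack([cv2.resize(p["color"][120:360,200:500],None,fx=1.3,fy=2*.65),cv2.resize(q["color"][120:360,170:470],None,fx=1.3,fy=1.3)])[:,:,::-1])
E
```

```text
t 4.25 tcp [0.6016 0.047  0.1239] w 0.0217 F [-0.64 -0.26 -0.96]
[[-0.003, -0.362, -0.932], [0.001, -0.932, 0.362], [-1.0, -0.0, 0.003]]
wrist pot_blue 0.97 [322. 272.] top [0.606  0.0408 0.136 ] circ [0.6061 0.0413] 0.0186
wrist pot_blue 0.63 [300.  74.] top [0.7072 0.017  0.0569] circ [0.7072 0.0171] 0.0185
scene pot_blue 0.96 [232. 325.] top [0.7073 0.0182 0.0572] circ [0.7069 0.0181] 0.019
scene pot_blue 0.84 [189. 278.] top [ 0.7039 -0.0773  0.0572] circ [ 0.7039 -0.0775] 0.0189
scene pot_blue 0.78 [278. 366.] top [0.7017 0.1006 0.0573] circ [0.7018 0.1005] 0.0186
scene pot_blue 0.58 [304. 254.] top [0.6138 0.0386 0.1363] circ [0.613  0.0392] 0.015
scene pot_blue 0.52 [404. 205.] top [0.5101 0.0933 0.1497] circ [0.5101 0.0933] 0.01
side pot_blue 0.89 [225. 328.] top [0.4014 0.0091 0.0551] circ [0.4011 0.0091] 0.0192
side pot_blue 0.88 [351. 212.] top [0.6007 0.038  0.1335] circ [0.5994 0.0344] 0.0212
side pot_blue 0.65 [414. 240.] top [0.7041 0.0151 0.0551] circ [0.7044 0.0152] 0.0182
side pot_blue 0.57 [468. 266.] top [ 0.7012 -0.0807  0.0556] circ [ 0.7017 -0.0803] 0.0183
side pot_blue 0.54 [385. 201.] top [0.6824 0.0718 0.0557] circ [0.682  0.0684] 0.0522
scene jar_big 0.63 [381. 242.] top [0.5639 0.1053 0.1624] circ [0.5654 0.0962] 0.0737
scene jar_big 0.43 [270. 244.] top [ 0.583 -0.077  0.102] circ [ 0.5872 -0.0757] 0.2103
side jar_big 0.57 [288. 207.] top [0.5265 0.0694 0.1603] circ [0.526 0.07 ] 0.0308
```

View pics/b1.png

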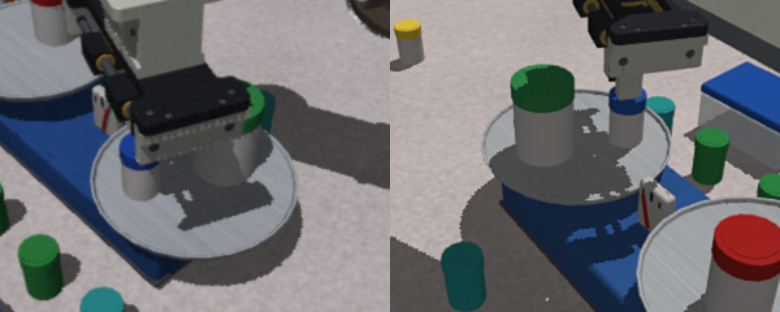

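```bash
python3 - <<'E'
from m import *
w=r.capture("wrist");save(w,"w2");s,R=show()
for c in("scene","side"):
    p=r.capture(c);q=pts(p,np.ones((480,640),bool))
    col=p["color"][p["range_z"]>0]
    for lo,hi in((.10,.115),(.115,.13),(.137,.15),(.15,.16),(.165,.18),(.18,.2),(.2,.22),(.22,.25)):
        m=(q[:,2]>lo)&(q[:,2]<hi)&(abs(q[:,0]-.6)<.15)&(abs(q[:,1]-.04)<.15)
        l=(q[m]-s["tcp_pos"])@R
        m2=(abs(l[:,2])<.045)
        l=l[m2]
        if len(l): print(c,lo,hi,len(l),"tool yz min/max",np.percentile(l[:,1:],[2,50,98],axis=0).round(3).tolist())
E
```

```text
t 4.8 tcp [0.6016 0.047  0.1239] w 0.0219 F [0.07 0.39 0.22]
[[-0.002, -0.362, -0.932], [0.001, -0.932, 0.362], [-1.0, -0.0, 0.003]]
scene 0.1 0.115 615 tool yz min/max [[-0.014, -0.042], [0.116, -0.012], [0.161, 0.006]]
scene 0.115 0.13 241 tool yz min/max [[-0.015, -0.023], [-0.011, -0.013], [0.005, 0.006]]
scene 0.137 0.15 38 tool yz min/max [[0.002, -0.019], [0.013, -0.01], [0.021, -0.008]]
scene 0.15 0.16 19 tool yz min/max [[0.01, -0.012], [0.014, -0.01], [0.017, -0.008]]
scene 0.2 0.22 1347 tool yz min/max [[-0.09, -0.039], [-0.088, -0.019], [0.081, 0.036]]
scene 0.22 0.25 6611 tool yz min/max [[-0.097, -0.039], [-0.072, -0.021], [0.084, 0.035]]
side 0.1 0.115 804 tool yz min/max [[0.01, -0.039], [0.119, 0.001], [0.175, 0.029]]
side 0.115 0.13 266 tool yz min/max [[0.005, -0.019], [0.021, 0.001], [0.025, 0.014]]
side 0.137 0.15 176 tool yz min/max [[-0.021, -0.01], [0.028, 0.005], [0.03, 0.012]]
side 0.15 0.16 154 tool yz min/max [[-0.022, -0.01], [0.028, 0.003], [0.03, 0.012]]
side 0.165 0.18 43 tool yz min/max [[-0.022, -0.009], [0.029, 0.007], [0.032, 0.012]]
side 0.2 0.22 1401 tool yz min/max [[-0.08, -0.036], [0.089, 0.018], [0.091, 0.039]]
side 0.22 0.25 4917 tool yz min/max [[-0.083, -0.034], [0.07, 0.014], [0.099, 0.04]]
```

View pics/w2.png

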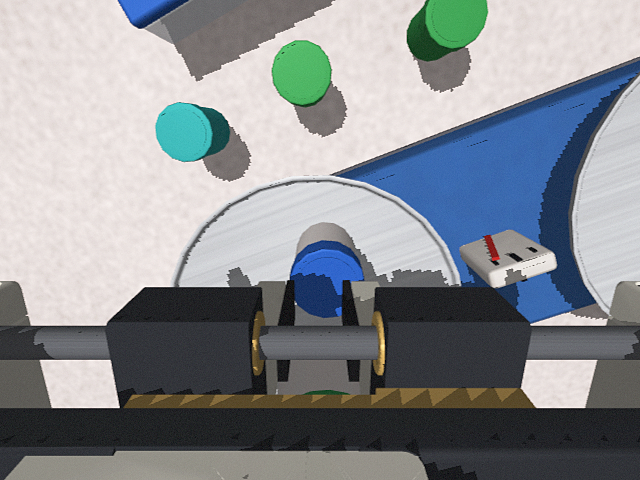

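```bash
python3 - <<'E'
from m import *
s,R=show()
w=r.capture("wrist");P=np.array(w["pose"])
print("cam in tool",((P[:3,3]-s["tcp_pos"])@R).round(4).tolist(),(R.T@P[:3,:3]).round(3).tolist())
for n,(u0,u1,v0,v1) in dict(lf=(268,292,284,320),rf=(346,356,284,320),rodblk=(130,240,300,315),lid=(300,335,250,265)).items():
    m=np.zeros((480,640),bool);m[v0:v1,u0:u1]=1
    q=(pts(w,m)-s["tcp_pos"])@R
    if len(q):print(n,len(q),np.percentile(q,[2,50,98],axis=0).round(4).tolist())
c=r.capture("side");q=pts(c,np.ones((480,640),bool));l=(q-s["tcp_pos"])@R
m=(l[:,1]>.0255)&(l[:,1]<.036)&(abs(l[:,2])<.02)&(q[:,2]>.1);print("side finger outer: z world",np.percentile(q[m,2],[0,2,50,100]).round(4),m.sum())
c=r.capture("scene");q=pts(c,np.ones((480,640),bool));l=(q-s["tcp_pos"])@R
m=(abs(l[:,1])<.1)&(abs(l[:,2])<.045)&(q[:,2]>.137);print("scene z hist",np.histogram(q[m,2],np.arange(.135,.26,.01)))
E
```

```text
t 4.9 tcp [0.6016 0.0471 0.124 ] w 0.0222 F [-0.29  0.01 -0.47]
[[-0.002, -0.362, -0.932], [0.001, -0.932, 0.362], [-1.0, -0.0, 0.003]]
cam in tool [-0.1737, 0.0001, -0.0794] [[-0.001, -0.289, 0.957], [1.0, -0.001, 0.001], [0.001, 0.957, 0.289]]
lf 861 [[-0.0533, -0.0209, -0.0124], [-0.0364, -0.0156, -0.011], [-0.0224, -0.0111, -0.0055]]
rf 357 [[-0.051, 0.011, -0.0122], [-0.0364, 0.0133, -0.0105], [-0.0215, 0.016, -0.0077]]
rodblk 1644 [[-0.1011, -0.0431, -0.0401], [-0.0974, -0.0304, -0.0394], [-0.0935, -0.0183, -0.0388]]
lid 523 [[-0.0122, -0.0084, -0.0232], [-0.0106, -0.0003, -0.0196], [-0.0019, 0.0076, -0.0165]]
side finger outer: z world [0.1236 0.1424 0.3111 0.3264] 1056
scene z hist (array([  17,   36,    4,    0,    0,    0,    3,  795, 1264, 1369,  971,
       3956]), array([0.135, 0.145, 0.155, 0.165, 0.175, 0.185, 0.195, 0.205, 0.215,
       0.225, 0.235, 0.245, 0.255]))
```

The depth data shows the fingertips about 38 mm higher than the reported TCP implies. Fingertips are at tool x ≈ -0.019 rather than +0.019, and the body underside is at 0.208. Laterally the TCP is right. So the fingers closed just above the lid, and the pot hasn't moved. The reported height to aim for is about 0.086. I'll open, centre, settle, then lower.

Emit:
send_rows(plan=[[[0,0,0],[0,0,0]],[[0,0,0],[0,0,0]],[[0,0,0],[0,0,0]],[[0,0.027,-0.042],[0,0,0]],[[0,0.027,-0.042],[0,0,0]]], jaw=0.5)

```text
time_s: 5.55
tcp_pos: [0.6065, 0.0404, 0.1239]
eef_rot: [-4.1, 89.9, 154.7]
contact_force: [0.3, -0.6, -0.6]
gripper_width: 0.0565
```

Emit:
send_rows(plan=[[[0,0,0],[0,0,0]],[[0,0,0],[0,0,0]],[[0,0,0],[0,0,0]],[[0,0,0],[0,0,0]],[[0,0,0],[0,0,0]]])

```text
time_s: 6.05
tcp_pos: [0.6065, 0.0405, 0.1239]
eef_rot: [-5.4, 89.9, 153.4]
contact_force: [0.1, -0.9, -0.7]
gripper_width: 0.0657
```

Centred and open. Next is 38 mm down (0.25 units), with a close look at the reaction force.

Emit:
send_rows(plan=[[[0.06,0,0],[0,0,0]],[[0.12,0,0],[0,0,0]],[[0.18,0,0],[0,0,0]],[[0.25,0,0],[0,0,0]],[[0.25,0,0],[0,0,0]]])

```text
time_s: 6.55
tcp_pos: [0.6051, 0.0402, 0.0842]
eef_rot: [18.9, 89.7, 177.7]
contact_force: [-0.6, -0.7, -0.2]
gripper_width: 0.0654
```

Emit:
send_rows(plan=[[[0,0,0],[0,0,0]],[[0,0,0],[0,0,0]],[[0,0,0],[0,0,0]],[[0,0,0],[0,0,0]],[[0,0,0],[0,0,0]]], jaw=-0.5, force=12)

```text
time_s: 7.05
tcp_pos: [0.6053, 0.0403, 0.0845]
eef_rot: [15.8, 89.7, 174.6]
contact_force: [0.5, 0.0, 1.4]
gripper_width: 0.0366
```

Emit:
send_rows(plan=[[[0,0,0],[0,0,0]],[[0,0,0],[0,0,0]],[[0,0,0],[0,0,0]],[[0,0,0],[0,0,0]],[[0,0,0],[0,0,0]]])

```text
time_s: 7.55
tcp_pos: [0.6054, 0.0403, 0.0846]
eef_rot: [16.0, 89.7, 174.8]
contact_force: [0.2, -1.2, 0.6]
gripper_width: 0.0366
```

Gripped at 36.6 mm, which is the lid diameter. Lifting.

Emit:
send_rows(plan=[[[-0.06,0,0],[0,0,0]],[[-0.15,0,0],[0,0,0]],[[-0.25,0,0],[0,0,0]],[[-0.35,0,0],[0,0,0]],[[-0.4,0,0],[0,0,0]]])

```text
time_s: 8.05
tcp_pos: [0.6067, 0.0404, 0.1473]
eef_rot: [-13.2, 89.9, 145.6]
contact_force: [-0.3, 0.0, 0.3]
gripper_width: 0.0364
```

```bash
python3 - <<'E'
from m import *
s,R=show()
p=look("side","jar_mid");q=look("scene","jar_mid");look("scene","pot_blue")
cv2.imwrite("pics/c1.png",np.hstack([q["color"][60:340,130:500],p["color"][100:380,200:560]])[:,:,::-1])
to(s,R,[.608,-.187,s["tcp_pos"][2]])
E
```

```text
t 8.05 tcp [0.6067 0.0404 0.1473] w 0.0364 F [-0.31  0.04  0.26]
[[-0.002, -0.362, -0.932], [0.001, -0.932, 0.362], [-1.0, -0.0, 0.002]]
side jar_mid 0.68 [445. 330.] top [ 0.5265 -0.1902  0.1644] circ [ 0.5268 -0.1896] 0.026
scene jar_mid 0.62 [232. 132.] top [ 0.5649 -0.1308  0.1663] circ [ 0.5655 -0.1296] 0.0929
scene pot_blue 0.82 [294. 229.] top [0.6477 0.0715 0.1862] circ [0.6477 0.0715] 0.0461
scene pot_blue 0.82 [278. 368.] top [0.7016 0.1004 0.0574] circ [0.7019 0.1004] 0.0186
scene pot_blue 0.72 [406. 204.] top [0.4505 0.0534 0.0578] circ [0.4505 0.0556] 0.077
scene pot_blue 0.63 [188. 280.] top [ 0.7041 -0.0775  0.0572] circ [ 0.7032 -0.0776] 0.019
scene pot_blue 0.58 [231. 327.] top [0.7072 0.0181 0.0573] circ [0.7071 0.0183] 0.0189
units to [0.608, -0.187, np.float64(0.14729351460365686)] [-0.002  1.41  -0.557]
```

View pics/c1.png

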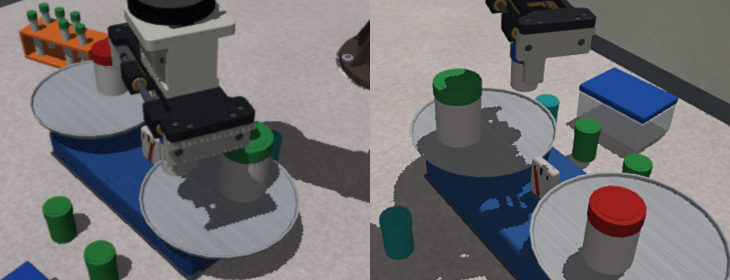

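The side crop shows the pot held upright at (527,75) and clear of the pan, with the jars undisturbed. I'll carry it across to (0.608, -0.187).

Emit:
send_rows(plan=[[[0,0.1,-0.04],[0,0,0]],[[0,0.25,-0.1],[0,0,0]],[[0,0.4,-0.16],[0,0,0]],[[0,0.55,-0.22],[0,0,0]],[[0,0.7,-0.28],[0,0,0]]])

```text
time_s: 8.85
tcp_pos: [0.6057, -0.0746, 0.1432]
eef_rot: [21.6, 89.6, -179.7]
contact_force: [-0.0, 0.6, -1.2]
gripper_width: 0.0366
```

Emit:
send_rows(plan=[[[0,0.2,-0.08],[0,0,0]],[[0,0.4,-0.16],[0,0,0]],[[0,0.55,-0.22],[0,0,0]],[[0,0.65,-0.26],[0,0,0]],[[0,0.7,-0.28],[0,0,0]]])

```text
time_s: 9.35
tcp_pos: [0.6062, -0.1894, 0.1425]
eef_rot: [21.6, 89.5, -179.8]
contact_force: [1.0, -0.7, -1.0]
gripper_width: 0.0366
```

Emit:
send_rows(plan=[[[0,0,0],[0,0,0]],[[0,0,0],[0,0,0]],[[0,0,0],[0,0,0]],[[0,0,0],[0,0,0]],[[0,0,0],[0,0,0]]])

```text
time_s: 9.85
tcp_pos: [0.6064, -0.1887, 0.1426]
eef_rot: [21.4, 89.5, -179.9]
contact_force: [0.3, 0.9, -0.3]
gripper_width: 0.0362
```

```bash
python3 - <<'E'
from m import *
s,R=show()
p=look("side","pot_blue");look("side","jar_mid");q=look("scene","jar_mid")
to(s,R,[.608,-.187,.097])
c=pts(q,np.ones((480,640),bool));a=c[(c[:,2]>.09)&(c[:,2]<.104)&(abs(c[:,0]-.54)<.1)&(c[:,1]<-.1)&(c[:,1]>-.27)];print("pan z",np.median(a[:,2]),a.shape)
cv2.imwrite("pics/d1.png",np.hstack([q["color"][60:340,130:500],p["color"][160:440,240:610]])[:,:,::-1])
E
```

```text
t 9.85 tcp [ 0.6064 -0.1887  0.1426] w 0.0362 F [ 0.25  0.86 -0.27]
[[-0.008, -0.363, -0.932], [-0.0, -0.932, 0.363], [-1.0, 0.003, 0.008]]
side pot_blue 0.96 [415. 239.] top [0.7041 0.0156 0.0552] circ [0.7043 0.0155] 0.0187
side pot_blue 0.76 [497. 273.] top [ 0.5953 -0.1872  0.1924] circ [ 0.5977 -0.1872] 0.0166
side pot_blue 0.73 [468. 263.] top [ 0.7011 -0.0814  0.0557] circ [ 0.7006 -0.0808] 0.0185
side pot_blue 0.7 [225. 330.] top [0.4009 0.0082 0.0551] circ [0.4009 0.0086] 0.0183
side pot_blue 0.69 [384. 202.] top [0.7017 0.0975 0.0553] circ [0.7009 0.0976] 0.0186
side jar_mid 0.65 [447. 329.] top [ 0.5267 -0.1905  0.1643] circ [ 0.5267 -0.191 ] 0.0252
scene jar_mid 0.93 [240. 128.] top [ 0.5291 -0.1872  0.1663] circ [ 0.5295 -0.1875] 0.0255
scene jar_mid 0.43 [191. 143.] top [ 0.6088 -0.1699  0.1767] circ [ 0.6126 -0.1715] 0.0198
units to [0.608, -0.187, 0.097] [ 0.304 -0.015 -0.008]
pan z 0.09914741796559762 (6010, 3)
```

View pics/d1.png

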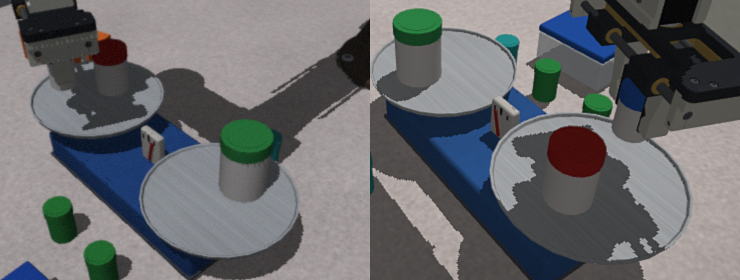

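The side crop shows the pot at (628,105) held above the free part of the high pan, clear of the red-lidded jar. Lower to just above the pan, then press gently down to level height.

Emit:
send_rows(plan=[[[0.08,0,0],[0,0,0]],[[0.15,0,0],[0,0,0]],[[0.2,0,0],[0,0,0]],[[0.24,0,0],[0,0,0]],[[0.26,0,0],[0,0,0]]])

```text
time_s: 10.65
tcp_pos: [0.6054, -0.1893, 0.1024]
eef_rot: [21.1, 89.4, 179.8]
contact_force: [-0.9, -0.4, -0.1]
gripper_width: 0.0362
```

Emit:
send_rows(plan=[[[0.01,0,0],[0,0,0]],[[0.02,0,0],[0,0,0]],[[0.03,0,0],[0,0,0]],[[0.04,0,0],[0,0,0]],[[0.05,0,0],[0,0,0]]])

```text
time_s: 11.15
tcp_pos: [0.6055, -0.1894, 0.095]
eef_rot: [21.6, 89.5, -179.7]
contact_force: [-0.2, -0.4, 0.3]
gripper_width: 0.0364
```

Emit:
send_rows(plan=[[[0,0,0],[0,0,0]],[[0,0,0],[0,0,0]],[[0,0,0],[0,0,0]],[[0,0,0],[0,0,0]],[[0,0,0],[0,0,0]]])

```text
time_s: 11.65
tcp_pos: [0.6055, -0.1893, 0.0951]
eef_rot: [21.5, 89.5, -179.8]
contact_force: [-0.4, 0.2, 0.5]
gripper_width: 0.0369
```

```bash
python3 - <<'E'
from m import *
s,R=show()
p=look("side","jar_mid");look("side","jar_big");look("side","pot_blue");q=look("scene","jar_mid");look("scene","jar_big")
E
```

```text
t 11.65 tcp [ 0.6055 -0.1893  0.0951] w 0.0369 F [-0.37  0.16  0.54]
[[-0.009, -0.364, -0.931], [-0.0, -0.931, 0.364], [-1.0, 0.003, 0.009]]
side jar_mid 0.55 [443. 335.] top [ 0.5267 -0.1899  0.1572] circ [ 0.5269 -0.1898] 0.0257
side jar_big 0.59 [288. 200.] top [0.5261 0.0695 0.1687] circ [0.5271 0.0696] 0.031
side pot_blue 0.87 [414. 240.] top [0.7045 0.0156 0.0552] circ [0.7043 0.0162] 0.0191
side pot_blue 0.78 [226. 331.] top [0.4011 0.0084 0.0551] circ [0.4001 0.008 ] 0.0188
side pot_blue 0.76 [383. 201.] top [0.682  0.0698 0.0558] circ [0.6773 0.0687] 0.0542
side pot_blue 0.7 [464. 265.] top [ 0.6619 -0.1091  0.056 ] circ [ 0.6591 -0.1105] 0.0698
side pot_blue 0.56 [491. 313.] top [ 0.5743 -0.1985  0.1446] circ [ 0.5737 -0.1985] 0.0323
scene jar_mid 0.73 [242. 131.] top [ 0.5581 -0.1489  0.1604] circ [ 0.5603 -0.146 ] 0.0759
scene jar_big 0.67 [373. 215.] top [0.5287 0.0723 0.1711] circ [0.5283 0.0726] 0.031
```

The pan has followed the pot down: the mid jar's top fell from 0.164 to 0.157 and the big jar rose by about 8 mm. The pot is resting on the pan, so I'll release it, opening only moderately, and then rise.

Emit:
send_rows(plan=[[[0,0,0],[0,0,0]],[[0,0,0],[0,0,0]],[[0,0,0],[0,0,0]],[[0,0,0],[0,0,0]],[[0,0,0],[0,0,0]]], jaw=0.4)

```text
time_s: 12.65
tcp_pos: [0.6055, -0.1893, 0.095]
eef_rot: [21.4, 89.5, -179.9]
contact_force: [0.3, -0.9, 0.2]
gripper_width: 0.0609
```

Emit:
send_rows(plan=[[[0,0,0],[0,0,0]],[[0,0,0],[0,0,0]],[[0,0,0],[0,0,0]],[[-0.05,0,0],[0,0,0]],[[-0.1,0,0],[0,0,0]]])

```text
time_s: 13.15
tcp_pos: [0.6056, -0.1894, 0.1106]
eef_rot: [22.4, 89.4, -179.0]
contact_force: [-0.5, -0.2, 0.6]
gripper_width: 0.0611
```

Emit:
send_rows(plan=[[[-0.15,0,0],[0,0,0]],[[-0.35,0,0],[0,0,0]],[[-0.55,0,0],[0,0,0]],[[-0.75,0,0],[0,0,0]],[[-0.9,0,0],[0,0,0]]])

```text
time_s: 13.65
tcp_pos: [0.6075, -0.1896, 0.2489]
eef_rot: [27.4, 89.6, -173.9]
contact_force: [0.1, 0.6, 0.7]
gripper_width: 0.0614
```

Emit:
send_rows(plan=[[[0,0,0],[0,0,0]],[[0,0,0],[0,0,0]],[[0,0,0],[0,0,0]],[[0,0,0],[0,0,0]],[[0,0,0],[0,0,0]]])

```text
time_s: 14.15
tcp_pos: [0.6071, -0.1895, 0.248]
eef_rot: [25.6, 89.5, -175.7]
contact_force: [1.3, -0.1, 1.0]
gripper_width: 0.0612
```

```bash
python3 - <<'E'
from m import *
s,R=show()
p=look("side","jar_mid");look("side","jar_big");look("side","pot_blue");q=look("scene","jar_mid");look("scene","jar_big");look("scene","pot_blue")
cv2.imwrite("pics/e1.png",np.hstack([q["color"][60:340,130:500],p["color"][160:440,240:610]])[:,:,::-1])
E
```

```text
t 14.15 tcp [ 0.6071 -0.1895  0.248 ] w 0.0612 F [ 1.29 -0.06  1.04]
[[-0.008, -0.364, -0.932], [-0.001, -0.932, 0.364], [-1.0, 0.004, 0.007]]
side jar_mid 0.56 [443. 336.] top [ 0.5265 -0.1905  0.156 ] circ [ 0.5273 -0.1899] 0.0258
side jar_big 0.7 [289. 202.] top [0.5258 0.0698 0.1699] circ [0.5266 0.0699] 0.0313
side pot_blue 0.89 [495. 309.] top [ 0.6024 -0.1902  0.144 ] circ [ 0.6029 -0.1897] 0.0187
side pot_blue 0.89 [415. 241.] top [0.7038 0.015  0.0551] circ [0.7039 0.0164] 0.0194
side pot_blue 0.87 [468. 267.] top [ 0.7017 -0.0805  0.0555] circ [ 0.7015 -0.0808] 0.0194
side pot_blue 0.69 [383. 200.] top [0.6505 0.0375 0.0927] circ [0.6505 0.0375] 0.0131
side pot_blue 0.57 [227. 330.] top [0.4012 0.009  0.0551] circ [0.4019 0.0088] 0.0189
scene jar_mid 0.87 [242. 130.] top [ 0.5292 -0.1871  0.1581] circ [ 0.5292 -0.187 ] 0.025
scene jar_big 0.81 [376. 213.] top [0.5294 0.0729 0.1722] circ [0.5295 0.0717] 0.0311
scene pot_blue 0.94 [189. 279.] top [ 0.7045 -0.0774  0.0571] circ [ 0.7037 -0.0773] 0.0186
scene pot_blue 0.89 [195. 156.] top [ 0.6063 -0.1877  0.1459] circ [ 0.6064 -0.1877] 0.0189
scene pot_blue 0.89 [277. 368.] top [0.7017 0.1005 0.0573] circ [0.7013 0.1006] 0.0187
scene pot_blue 0.81 [231. 327.] top [0.7072 0.0179 0.0573] circ [0.7073 0.0178] 0.0187
scene pot_blue 0.76 [408. 201.] top [0.3991 0.0202 0.0575] circ [0.3991 0.0197] 0.0156
```

View pics/e1.png

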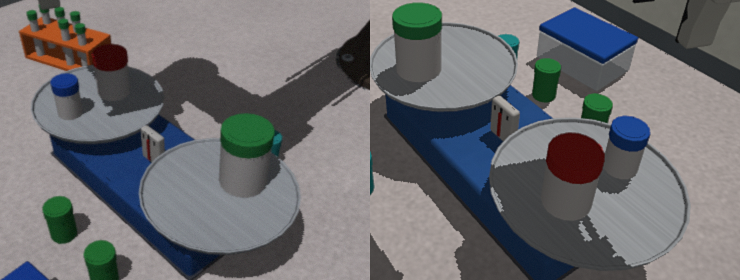

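Both crops show the pot upright next to the red-lidded jar at (65,95) and (628,150), with the big jar alone on its pan. From the tops, the undersides are at about 0.090–0.092, so the balance is level. Handing in.

```bash
python3 -c "
from plant import r
print(r.close_job())"
```

```text
the job is handed in; nothing more can be done
None
```

The balance is level: I moved the blue-lidded pot from the low pan to the high pan, released it gently and backed the arm away at about 14 s. The job is handed in, but no verdict was reported.

**Last checks:**
- **Placement:** the pot is upright beside the middle jar at about (0.605, -0.189). The big jar stands alone on the other pan.
- **Jars:** neither jar moved sideways by more than a couple of millimetres.
- **Height:** undersides came out at 0.090–0.092 m, from both the side and scene cameras. That is inside the 0.084–0.094 m band, and the cameras are good to about 2 mm.

**What went wrong on the way:** the first grip closed on air above the lid, without touching the pot. The depth images showed the fingertips about 38 mm higher than the reported TCP and the stated tool dimensions imply. I corrected for that, and the second grip held at 36.6 mm, matching the lid.

**Side and scene cameras disagreed:** their positions differed by about 2–4 mm throughout, which was small enough not to matter here.

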